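# Lock the tablet stand's leg at its length mark

### The job

Get the recipe-tablet stand ready: with its orange cam lever still open, draw the spring-loaded leg out by its blue handle until the yellow pointer is over the red band on the scale, and hold it there for a second. Then, still holding the leg at the mark, squeeze the lever fully shut against the handle with the other finger, and finish with leg and lever still held squeezed between the fingers. Do not shut the lever while the leg is off the mark, and leave the jars and the mug alone.

Things in the scene. Friction and masses are not known exactly. Their poses are not given: they have to be found in the camera images.
- stand: folded tablet stand, fixed (all sizes here in mm): dark base strip 380x56x10, black cradle 110x160x12 at its far (+x) end, tube along its x axis 30 above the worktop. Origin on the worktop, under the tube axis at the collar. The leg slides out along the stand's -x, roughly toward the robot. Beside the handle's path nothing fixed is higher than 50; the hinge pin at the collar reaches 95
- stand_leg (a joint): how far the leg is drawn out, m: 0 fully in (start), at most 0.095. A spring pulls it back in with 3 to 4.5 N; unheld it goes home, even with the lever shut
- leg_handle: leg with blue handle; axes as the stand's, origin = stand origin minus leg travel in x. Upright fin y -4 to +4, x -68 to -18, z 34 to 90. At its outer end a cheek, x -68 to -60, juts out to y +32 (z 46 to 90), away from the lever: a finger beside the fin on the +y side pushes the cheek's inner face (x -60) outward to draw the leg and hold it against the spring
- leg_grip (a point): on the fin's +y face, 15 inside the cheek's inner face, 66 above the worktop: where a finger pad goes; moves with the leg
- pointer (a point): end of the yellow pointer (3 wide) on the leg, over the scale strip; in the handle's frame x -125, y 30; moves with the leg
- mark_band: red band on the white scale strip, 14 wide along the leg, 28 across; origin at its middle, axes as the stand's. The pointer is over it when the two agree within 7 along x. It needs 0.035 to 0.075 m of leg travel
- cam_lever (a joint): angle of the cam lever, rad: 0 shut (parallel to the fin), at most 0.36 open. Starts 0.26 to 0.34 open, stays where it is left; shutting takes about 0.25 N m (2 to 3 N at the handle). Positive swings its free end away from the fin, to the stand's -y
- lever_bar: orange bar of the cam lever, 155 long, 10 thick, z 47 to 83 above the worktop; origin on the upright hinge axis at stand x 0, y -13, z 46; the bar runs along its own -x, centred on it. Hinged on the stand's collar, it does not travel with the leg. Shut, it lies at stand y -18 to -8, so fin and bar together are 22 wide (stand y -18 to +4)
- lever_tip (a point): outer face of the bar, 150 from the hinge, near the free end
- spice_jar: spice jar with dark lid, 44x44x105, left of the stand, loose bystander; origin under its middle
- jam_jar: jam jar with pale lid, 68x68x84, right of the stand, loose bystander; origin under its middle
- white_mug: white mug, 78x112x92, right of the stand, loose bystander; origin under its middle

How it is judged:
By the outcome, as a careful person would: the job done as asked, in the order asked, and still so for the second after the job is handed in, while the arm keeps its last pose, push and grip.
It also fails if it takes over 42 s, if anything falls off the work surface, if the arm or the gripper's body presses on something with over 40 N, if the wrist force passes 120 N, or if a joint passes its speed limit or range.

### The arm

A 6-joint arm with a two-finger parallel gripper is mounted at the origin on a cart in front of the work surface, level with it; the furniture and walls round the work are solid. World frame = base frame: x ahead of the robot, y to its left, z up, the work surface at z = 0. Lengths are in m, angles in rad, forces in N, time in s.
With the tool pointing down it reaches from about 0.35 to 0.8 m from the base axis. Payload 7.3 kg.
Tool frame: the origin (TCP) lies on the centre line of the jaws, within the pads' length; the fingertips stand 8 mm ahead of it and the grasp point (between the pads) lies 11 mm behind it; z points along the fingers, y is the line along which they close (so a half turn about z gives the same grasp; the last joint's range is limited). The gripper opens to 85 mm and grips with 20 to 120 N. Pads are 22 mm wide; open, the fingers measure 114 mm over their backs; the gripper's body (76 mm by 85 mm) begins 54 mm behind the grasp point. The pads swing forward as they close: fully open they stand 13 mm farther back than shut.
Start: joints at [1.154, 0.342, 1.524, -0, 1.275, -0.146], TCP at [0.14, 0.506, 0.239] pointing down, gripper open.
Joint ranges: [-2.53, 2.53], [-0.77, 2.02], [0.04, 2.7], [-1, 4.14], [0.28, 2.66], [-3.11, 3.11]. Speed limits (rad/s): [2.57, 2.57, 3.14, 3.14, 3.14, 3.14].

### API

Orientations are given as [roll, pitch, yaw] about the fixed x, y, z axes, in that order (R = Rz(yaw) Ry(pitch) Rx(roll)).
In Python, from bench import state, get_image, close_job gives the robot as it stands.
- The arm moves only by the shell command python3 -m creep 'ROWS' [FORCE]. ROWS is JSON, a list of rows, each a list of 3 entries, a list of its own where there are three numbers: the shift along the tool's x, y, z in mm, then the turn about the tool's z in degrees, then the finger opening in mm, from 0 to 85.4. In form: [[[x, y, z], yaw, gripper], ...]. A call has 1 to 20 rows; each row shifts and turns the commanded pose from where the row before left it, along the tool's axes as they then stand; what a row does not reach is not made up. A row lasts 1/12 s, in which the tool goes at most 41.7 mm and 7.16 degrees, less where a joint would pass 70% of its speed; a pose out of reach is approached as far as the arm can. A call is refused whole if a number of a shift passes 41.7 or a number of a turn 7.16, either way. A call with a gripper value outside its range is refused whole. The fingers move at their own pace and stop on an object; FORCE is the grip in N (left out, the last holds). Time passes only in rows, so rows that do not move let the fingers close. It gives the time, the measured TCP pose, the force, the opening and the grip force at its end, in the units of the state.
- state(): the state, without advancing time (a new reading comes with each control period).
- get_image(name): name is "scene" or "top" or "wrist"; returns a dict with "img" (384x512x3 uint8, red, green, blue), "vertical_fov" (degrees; the focal length in pixels is half the picture's height over the tangent of half this angle, whatever the lens; pixels are square), "cx", "cy" (the principal point, pixels), "R" (3x3) and "t" (3): a world point X has camera coordinates R X + t. Camera axes: x right, y down, z forward; pixel columns grow to the right and rows downward; lengths in m; the calibration is good to about 2 mm. A picture is of the moment at which its call begins. There is no depth.
- close_job(): hands the job in; it is judged then, once.
The state is a dict: "time": time; "q": joint angles; "joint_velocities": joint speeds; "joint_torque": joint torques, N m; "tcp_pos": TCP position; "orientation": TCP orientation; "force": force on the tool from outside, world axes, zero at the start; "torque": the same for the moment, N m; "grip_width": opening from 0.0 (shut) to 1.0 (fully open); "grip_force": force on a finger pad.
Only numpy, scipy, OpenCV 4.12 (cv2) and the standard library are available. Lean on these libraries where they do the work, as an engineer would, in place of code of your own. Each camera call takes 0.05 s, during which the arm holds its last target. There are 200 camera calls.

## Working session

There is one attempt and no reset: what is moved stays moved. The work goes in short steps, Python scripts to look and compute and a shell command to move; the robot and the scene stay as the last step left them, time stands still between calls to the robot, and variables do not carry over. Pictures are saved under pics/ and viewed, at most 10 in all, crops included, and the job is handed in when it is done.

```bash
mkdir -p pics; ls
python3 - <<'E'
from bench import state,get_image
import cv2,numpy as np
for n in("top","scene"):
    d=get_image(n); cv2.imwrite(f"pics/{n}0.png",d["img"][:,:,::-1]); np.savez(f"{n}0.npz",**d)
    print(n,d["vertical_fov"],d["cx"],d["cy"],d["R"],d["t"])
s=state();print(s["tcp_pos"],s["orientation"],s["time"],s["force"])
E
```

```text
pics
top 42.144129192717635 258.216487982777 191.1324782526767 [[ 0.02230947 -0.99973958 -0.00480178]
 [-0.98938424 -0.021388   -0.14374066]
 [ 0.14360053  0.00795759 -0.98960374]] [-0.07606045  0.60092002  1.31346561]
scene 43.76544955606102 254.42838016551102 187.46653722021367 [[ 0.83594137 -0.54874126 -0.00922304]
 [-0.37014262 -0.55130067 -0.74770449]
 [ 0.40521164  0.62845095 -0.66396756]] [-0.51337502  0.24510975  1.2762572 ]
[0.14028267 0.50558031 0.23870405] [-3.14028731e+00 -2.07178193e-04  2.87078300e+00] 0.1 [ 0.71420376  0.13979871 -0.38071552]
```

View pics/top0.png

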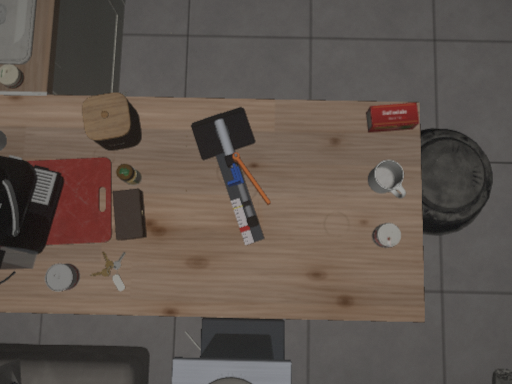

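View pics/scene0.png

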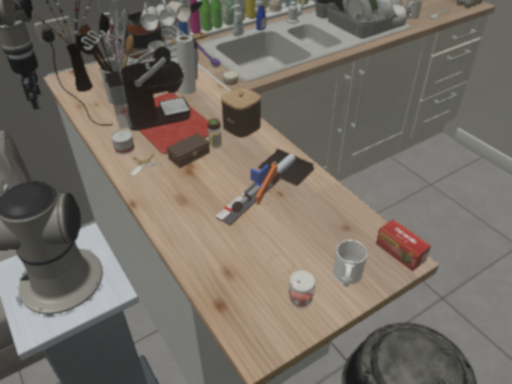

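The top view shows the stand from the cradle at (223,133) to the strip's end at (253,238). The lever runs (237,157)-(268,202), the blue fin is near (235,175), and the red band and scale are near (242,222). Jars and mug are well clear. Next I'll zoom in and fit colour masks.

```bash
cat > h.py <<'E'
import numpy as np,cv2
def ray(d,u,v):
    f=192/np.tan(np.radians(float(d["vertical_fov"]))/2)
    R,t=d["R"],d["t"]; return -R.T@t, R.T@np.array([(u-d["cx"])/f,(v-d["cy"])/f,1])
def onz(d,u,v,z):
    c,r=ray(d,u,v); return c+r*(z-c[2])/r[2]
def proj(d,X):
    f=192/np.tan(np.radians(float(d["vertical_fov"]))/2)
    p=d["R"]@np.asarray(X)+d["t"]; return np.array([d["cx"]+f*p[0]/p[2],d["cy"]+f*p[1]/p[2]])
def mask(d,lo,hi,box):
    h=cv2.cvtColor(d["img"],cv2.COLOR_RGB2HSV); m=cv2.inRange(h,np.array(lo),np.array(hi))
    o=np.zeros_like(m);x0,y0,x1,y1=box;o[y0:y1,x0:x1]=m[y0:y1,x0:x1];return o
def blob(m):
    p=np.argwhere(m)[:,::-1]
    return (len(p),p.mean(0).round(1),p.min(0),p.max(0)) if len(p) else None
E
python3 - <<'E'
from h import *
d=np.load("top0.npz"); im=d["img"]
c=im[95:250,185:290][:,:,::-1]; cv2.imwrite("pics/topc.png",cv2.resize(c,None,fx=3.8,fy=3.8,interpolation=cv2.INTER_CUBIC))
box=(185,95,290,250)
for n,lo,hi in(("blue",(108,130,50),(125,255,255)),("orange",(3,190,120),(14,255,255)),("red",(172,120,80),(180,255,255)),("yellow",(22,150,120),(35,255,255)),("white",(0,0,165),(180,45,255)),("dark",(0,0,0),(180,80,60))):
    m=mask(d,lo,hi,box); b=blob(m); print(n,b)
    if n=="orange":
        p=np.argwhere(m)[:,::-1]; print(cv2.minAreaRect(p.astype(np.float32)))
for u,v in((216,133),(240,220),(258,240)): print(onz(d,u,v,0.01))
E
```

```text
blue (161, array([235.7, 175. ]), array([228, 163]), array([243, 184]))
orange None
((0.0, 0.0), (0.0, 0.0), 0.0)
red None
yellow None
white None
dark (2318, array([225.7, 145.8]), array([191, 108]), array([261, 239]))
[0.77142313 0.06098276 0.01      ]
[ 0.52547697 -0.01397984  0.01      ]
[ 0.47145103 -0.06501205  0.01      ]
```

View pics/topc.png

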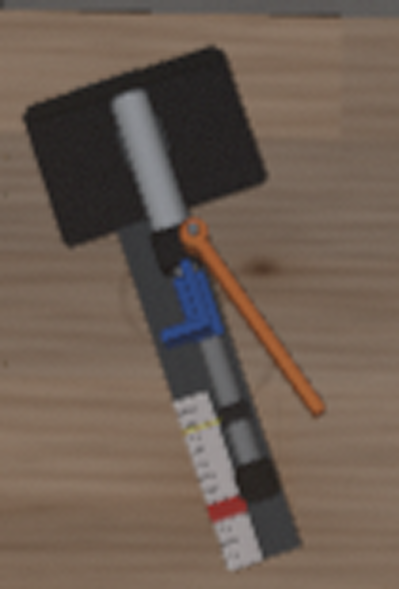

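Zoomed top view (crop scale 3.8): hinge pin at about (193,232), lever end (319,408), cheek (163,338)-(217,330), pointer (185,432)-(218,423), red band (227,509), strip end corners (301,545) and (235,570). I'll turn these into world coordinates.

Run:
```python
from h import *
d=np.load("top0.npz"); im=d["img"]; 
box=(185,95,290,250)
h=cv2.cvtColor(im,cv2.COLOR_RGB2HSV)
g=lambda x,y:(x/3.8+185-.37,y/3.8+95-.37)
for n,(x,y) in dict(hinge=(193,232),lev=(260,325),band=(227,509),ptr=(203,427),scale=(215,470)).items():
    u,v=map(round,g(x,y)); print(n,u,v,h[v,u])
def ax(m,z):
    p=np.argwhere(m)[:,::-1]; q=np.array([onz(d,u,v,z) for u,v in p])[:,:2]
    c=q.mean(0); w,V=np.linalg.eigh(np.cov((q-c).T)); a=V[:,1]; s=(q-c)@a
    return len(p),c,np.degrees(np.arctan2(a[1],a[0])),s.min(),s.max()
print("lever",ax(mask(d,(5,140,90),(16,255,255),(230,150,275,210)),.083))
r=cv2.bitwise_or(mask(d,(0,130,60),(4,255,255),(232,220,255,240)),mask(d,(168,110,60),(180,255,255),(232,220,255,240)))
print("band",blob(r),ax(r,.012))
print("yel",blob(mask(d,(20,80,80),(35,255,255),(228,200,250,215))))
for n,x,y,z in(("hinge",193,232,.095),("levtip",319,408,.083),("band",227,509,.011),("ptrL",185,432,.012),("ptrR",218,423,.012),("endR",301,545,.01),("scL",177,402,.011),("scR",207,393,.011),("sbL",235,571,.011),("sbR",263,558,.011),("tube1",131,95,.045),("tube0",168,225,.045),("cr1",25,110,.02),("cr2",215,47,.02),("cr3",267,180,.02),("cr4",70,246,.02),("cheekL",163,338,.09),("cheekR",219,331,.09)):
    print(n,onz(d,*g(x,y),z)[:2].round(4))
```

```text
hinge 235 156 [ 10  67 107]
lev 253 180 [ 11 173 161]
band 244 229 [  2 174 136]
ptr 238 207 [ 27  78 161]
scale 241 218 [176  11 158]
lever (250, array([ 0.63298682, -0.04180288]), np.float64(-143.58263514263487), np.float64(-0.0795879421167289), np.float64(0.08407488443584861))
band (38, array([244.5, 228.3]), array([240, 226]), array([249, 231])) (38, array([ 0.5026177 , -0.02710456]), np.float64(109.4676823402989), np.float64(-0.013759318956794912), np.float64(0.013211872491524043))
yel (8, array([237. , 206.8]), array([233, 205]), array([242, 208]))
hinge [ 0.6884 -0.0008]
levtip [ 0.5684 -0.0911]
band [ 0.502  -0.0267]
ptrL [0.5574 0.0054]
ptrR [ 0.5645 -0.0185]
endR [ 0.4771 -0.081 ]
scL [0.5794 0.0119]
scR [ 0.5865 -0.0098]
sbL [ 0.4573 -0.0337]
sbR [ 0.4671 -0.0537]
tube1 [0.8005 0.0503]
tube0 [0.704  0.0202]
cr1 [0.7947 0.1311]
cr2 [ 0.8461 -0.009 ]
cr3 [ 0.7451 -0.0502]
cr4 [0.6922 0.0936]
cheekL [0.614  0.0181]
cheekR [ 0.6198 -0.0206]
```

```bash
python3 -m creep '[[[0,0,0],-7.1,85],[[0,0,0],-7.1,85],[[0,0,0],-7.1,85],[[0,0,0],-7.1,85],[[0,0,0],-7.1,85]]' 30; python3 -m creep '[[[-15,-34,0],0,85],[[-15,-34,0],0,85],[[-15,-34,0],0,85],[[-15,-34,0],0,85],[[-15,-34,0],0,85],[[-15,-34,0],0,85],[[-15,-34,0],0,85],[[-15,-34,0],0,85],[[-15,-34,0],0,85],[[-15,-34,0],0,85],[[-15,-34,0],0,85],[[-15,-34,0],0,85],[[-15,-34,0],0,85],[[-15,-34,0],0,85],[[-15,-34,0],0,85],[[-15,-34,0],0,85],[[-15,-34,0],0,85],[[-15,-34,0],0,85],[[-15,-34,0],0,85],[[0,0,0],0,85]]'
python3 - <<'E'
from h import *
from bench import state,get_image
d=get_image("wrist"); np.savez("w1.npz",**d); cv2.imwrite("pics/w1.png",d["img"][:,:,::-1])
s=state();print(s["tcp_pos"],np.degrees(s["orientation"]),s["time"],s["q"])
E
```

```text
time: 0.52
tcp_pos: [0.1403, 0.5057, 0.2389]
orientation: [-3.141, -0.001, -2.787]
force: [-0.5, 1.1, 1.0]
grip_width: 0.994
grip_force: 0.0
time: 2.18
tcp_pos: [0.6321, -0.0093, 0.2374]
orientation: [-3.14, -0.001, -2.798]
force: [-1.6, 0.5, 0.1]
grip_width: 0.999
grip_force: 0.0
[ 0.63024803 -0.00673276  0.23743525] [ 1.79972319e+02 -9.72706344e-02 -1.60230833e+02] 2.2333 [-1.32025254e-01  5.41773943e-01  1.20893104e+00 -3.55988103e-04
  1.39261766e+00 -2.04779483e+00]
```

View pics/w1.png

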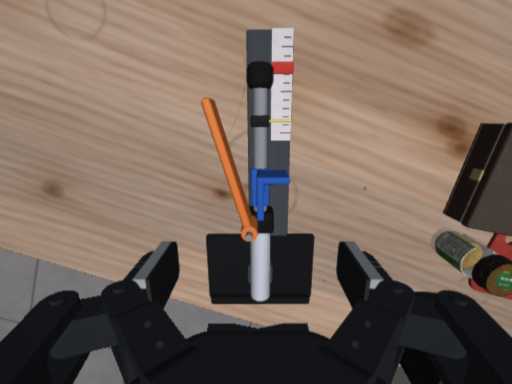

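The wrist view shows the stand almost upright: hinge (249,234), lever end (207,101), cheek (252-290,180), pointer row 121, band (283,67). I'll measure from this closer view.

Run:
```python
from h import *
d=np.load("w1.npz")
def W(m,z): return np.array([onz(d,u,v,z) for u,v in np.argwhere(m)[:,::-1]])[:,:2]
def ax(q):
    c=q.mean(0); w,V=np.linalg.eigh(np.cov((q-c).T)); a=V[:,1]; s=(q-c)@a
    return len(q),c.round(4),np.degrees(np.arctan2(a[1],a[0])).round(2),s.min().round(4),s.max().round(4)
img=d["img"];h=cv2.cvtColor(img,cv2.COLOR_RGB2HSV)
yel=mask(d,(22,90,90),(35,255,255),(265,110,300,135)); red=cv2.bitwise_or(mask(d,(0,150,60),(5,255,255),(265,55,300,80)),mask(d,(170,150,60),(180,255,255),(265,55,300,80)))
lev=mask(d,(5,150,100),(16,255,255),(190,90,265,250)); blu=mask(d,(108,130,50),(125,255,255),(240,160,300,230))
wh=mask(d,(0,0,150),(180,60,255),(268,20,300,150))
for n,m,z in(("yel",yel,.012),("red",red,.011),("lev",lev,.083),("blu",blu,.09),("scale",wh,.011)): print(n,blob(m),ax(W(m,z)))
print("hinge",onz(d,249,234,.095), onz(d,249,234,.083))
# stand frame guess
yaw=np.radians(20);X=np.array([np.cos(yaw),np.sin(yaw)]);Y=np.array([-X[1],X[0]])
O=np.array([.684,.0114])
for n,m,z in(("yel",yel,.012),("red",red,.011),("blu",blu,.09),("scale",wh,.011)):
    q=W(m,z)-O; print(n,"x",(q@X).mean().round(4),(q@X).min().round(4),(q@X).max().round(4),"y",(q@Y).min().round(4),(q@Y).max().round(4))
hh=onz(d,249,234,.095)[:2]-O;print(hh@X,hh@Y)
```

```text
yel (49, array([279.3, 120.5]), array([269, 119]), array([291, 122])) (49, array([ 0.5609, -0.006 ]), np.float64(109.98), np.float64(-0.0133), np.float64(0.015))
red (237, array([282.8,  67.3]), array([271,  62]), array([293,  73])) (237, array([ 0.501 , -0.0243]), np.float64(107.51), np.float64(-0.0147), np.float64(0.0127))
lev (1773, array([229.3, 168.2]), array([201,  98]), array([257, 241])) (1773, array([ 0.6279, -0.0433]), np.float64(-143.71), np.float64(-0.0856), np.float64(0.0773))
blu (1070, array([264.5, 187.4]), array([251, 168]), array([289, 221])) (1070, array([ 0.6322, -0.0021]), np.float64(178.72), np.float64(-0.0381), np.float64(0.0253))
scale (2003, array([281.4,  84.4]), array([271,  27]), array([293, 140])) (2003, array([ 0.521 , -0.0185]), np.float64(-160.03), np.float64(-0.0665), np.float64(0.0642))
hinge [ 6.87005751e-01 -4.58170395e-04  9.50000000e-02] [0.69229349 0.00095303 0.083     ]
yel x -0.1216 -0.1236 -0.1199 y 0.0125 0.0407
red x -0.1842 -0.1902 -0.1777 y 0.0146 0.0416
blu x -0.0533 -0.0747 -0.0147 y -0.0096 0.0314
scale x -0.1634 -0.2276 -0.0969 y 0.0143 0.0411
-0.0012312507083007513 -0.01217106274807887
```

```bash
python3 -m creep '[[[-6,-17,0],-0.2,85],[[-6,-16,0],0,85],[[0,0,30],0,85],[[0,0,30],0,85],[[0,0,30],0,85],[[0,0,25],0,85],[[0,0,15],0,85],[[0,0,0],0,85],[[0,0,0],0,85]]'
python3 - <<'E'
from h import *
from bench import state,get_image
d=get_image("wrist"); np.savez("w2.npz",**d); cv2.imwrite("pics/w2.png",d["img"][:,:,::-1])
s=state();p=s["tcp_pos"];print(p,np.degrees(s["orientation"]),s["time"],s["force"])
X=np.array([np.cos(np.radians(20)),np.sin(np.radians(20))]);Y=np.array([-X[1],X[0]]);O=np.array([.684,.0114])
print((p[:2]-O)@X,(p[:2]-O)@Y)
E
```

```text
time: 2.98
tcp_pos: [0.6509, -0.0298, 0.1089]
orientation: [3.14, -0.002, -2.789]
force: [0.4, 0.2, 0.6]
grip_width: 0.994
grip_force: 0.0
[ 0.65183618 -0.03006746  0.11025337] [-1.79987007e+02  4.68417767e-02 -1.59776561e+02] 3.0333 [-0.61521719 -0.3198057   0.29578136]
-0.04440681091677125 -0.02796599631357027
```

View pics/w2.png

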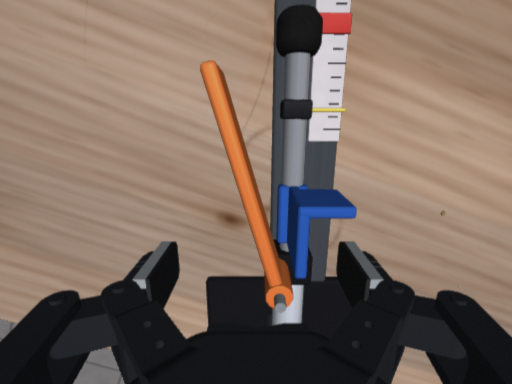

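The close view shows the cheek's top spanning columns 297-355 with its inner edge near row 216. The fin's top covers columns 297-309, the lever's free end is at (209,66), and the fingertips sit clear on both sides near row 270. I'll compute the cheek edge position.

Run:
```python
from h import *
d=np.load("w2.npz")
X=np.array([np.cos(np.radians(20)),np.sin(np.radians(20))]);Y=np.array([-X[1],X[0]]);O=np.array([.684,.0114])
for n,u,v,z in(("cheek inner edge",335,208,.09),("cheek inner2",350,216,.09),("cheek outer",335,191,.09),("cheek outer R corner",346,191,.09),("fin inner end +y",308,277,.09),("fin inner -y",296,277,.09),("fin outer corner",290,189,.09),("pin",280,303,.095),("ptr",328,110,.012),("band",336,23,.011)):
    q=onz(d,u,v,z)[:2]-O; print(n,(q@X*1000).round(1),(q@Y*1000).round(1))
```

```text
cheek inner edge -63.8 18.8
cheek inner2 -58.7 28.3
cheek outer -74.4 17.9
cheek outer R corner -74.4 24.4
fin inner end +y -16.5 5.2
fin inner -y -16.4 -2.5
fin outer corner -75.5 -8.6
pin -0.4 -12.9
ptr -121.6 29.7
band -184.2 31.2
```

```bash
python3 -m creep '[[[0,-4,20],-0.2,85],[[0,-2,18],0,85],[[0,0,8],0,85],[[0,0,0],0,85],[[0,0,0],0,85],[[0,0,0],0,85]]'
cat > st.py <<'E'
from h import *
from bench import state,get_image
import sys
X=np.array([np.cos(np.radians(20)),np.sin(np.radians(20))]);Y=np.array([-X[1],X[0]]);O=np.array([.684,.0114])
n=sys.argv[1]
for cam in ("wrist","top"):
    d=get_image(cam); np.savez(cam[0]+n+".npz",**d); cv2.imwrite(f"pics/{cam[0]}{n}.png",d["img"][:,:,::-1])
    h=cv2.cvtColor(d["img"],cv2.COLOR_RGB2HSV)
    yel=cv2.inRange(h,np.array((22,70,90)),np.array((35,255,255)))
    red=cv2.inRange(h,np.array((0,140,60)),np.array((5,255,255)))|cv2.inRange(h,np.array((170,140,60)),np.array((180,255,255)))
    ora=cv2.inRange(h,np.array((6,150,80)),np.array((16,255,255)))
    for nm,m,z,xr,yr in(("yel",yel,.012,(-.21,-.105),(.008,.045)),("red",red,.011,(-.21,-.16),(.01,.045)),("ora",ora,.083,(-.17,-.01),(-.09,0))):
        p=np.argwhere(m)[:,::-1]
        if not len(p): continue
        q=np.array([onz(d,u,v,z)[:2]-O for u,v in p]); q=np.c_[q@X,q@Y]*1000
        k=(q[:,0]>xr[0]*1e3)&(q[:,0]<xr[1]*1e3)&(q[:,1]>yr[0]*1e3)&(q[:,1]<yr[1]*1e3); q=q[k]
        if len(q)<3: continue
        s="" 
        if nm=="ora": s="lever slope rad %.3f"%np.arctan(np.polyfit(q[:,0],q[:,1],1)[0])
        print(cam,nm,len(q),q.mean(0).round(1),np.median(q[:,0]).round(1),s)
s=state();p=s["tcp_pos"];print("t",s["time"],"tcp st",((p[:2]-O)@X*1000).round(1),((p[:2]-O)@Y*1000).round(1),"z",(p[2]*1000).round(1),"yaw",np.degrees(s["orientation"][2]).round(2),"F st",(s["force"][:2]@X).round(2),(s["force"][:2]@Y).round(2),s["force"][2].round(1),"open",round(float(s["grip_width"])*85.4,1),"gf",s["grip_force"])
E
python3 st.py 3
```

```text
time: 3.53
tcp_pos: [0.6546, -0.0362, 0.0651]
orientation: [-3.14, 0.002, -2.786]
force: [-0.2, -0.4, 0.1]
grip_width: 0.995
grip_force: 0.0
wrist yel 188 [-121.8   32.3] -121.8 
wrist red 312 [-179.8   33. ] -179.9 
wrist ora 7437 [-85.1 -37.2] -89.9 lever slope rad 0.293
top ora 68 [-100.7  -42.5] -84.6 lever slope rad 0.293
t 3.6333 tcp st -44.0 -34.7 z 64.9 yaw -159.61 F st -1.19 -0.05 0.3 open 85.1 gf 0.0
```

View pics/w3.png

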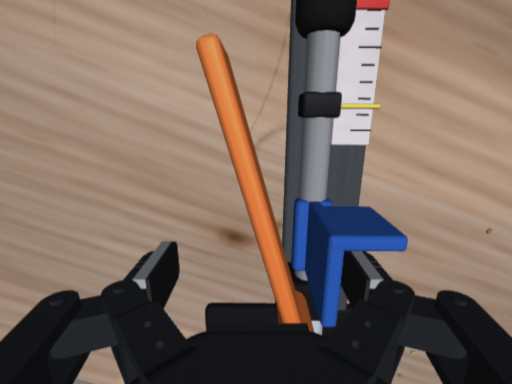

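The fingers straddle fin and lever, with the right finger beside the fin inside the cheek (cheek at (350-405,240), fingertip about (365,280)). Now I'll draw the leg.

```bash
python3 -m creep '[[[4,0,0],0.4,85],[[5,0,0],0,85],[[5,0,0],0,85],[[5,0,0],0,85],[[5,0,0],0,85],[[5,0,0],0,85],[[5,0,0],0,85],[[5,0,0],0,85],[[5,0,0],0,85],[[5,0,0],0,85],[[5,0,0],0,85],[[4,0,0],0,85],[[2,0,0],0,85],[[0,0,0],0,85],[[0,0,0],0,85]]'; python3 st.py 4
```

```text
time: 4.88
tcp_pos: [0.597, -0.0569, 0.0631]
orientation: [3.141, -0.001, -2.793]
force: [2.7, 1.1, 3.2]
grip_width: 0.998
grip_force: 1.5
wrist yel 159 [-180.5   32. ] -180.8 
wrist red 563 [-184.6   30.5] -185.2 
wrist ora 4530 [-113.9  -43.5] -115.5 lever slope rad 0.267
top ora 17 [-134.2  -52.7] -134.0 lever slope rad 0.103
t 4.9833 tcp st -104.8 -34.4 z 63.1 yaw -160.01 F st 2.98 0.65 2.3 open 84.8 gf 1.539405696094036
```

View pics/w4.png

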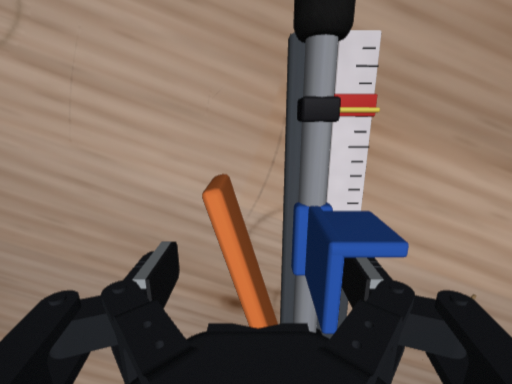

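The pointer (row 110) is over the band (rows 94-116), about 3.5 mm short of its middle. I'll centre it and hold.

```bash
python3 -m creep '[[[2,0,0],0,85],[[1.5,0,0],0,85],[[0,0,0],0,85],[[0,0,0],0,85],[[0,0,0],0,85],[[0,0,0],0,85],[[0,0,0],0,85],[[0,0,0],0,85],[[0,0,0],0,85],[[0,0,0],0,85],[[0,0,0],0,85],[[0,0,0],0,85],[[0,0,0],0,85],[[0,0,0],0,85],[[0,0,0],0,85],[[0,0,0],0,85],[[0,0,0],0,85],[[0,0,0],0,85],[[0,0,0],0,85],[[0,0,0],0,85]]'; python3 st.py 5
```

```text
time: 6.65
tcp_pos: [0.594, -0.058, 0.0632]
orientation: [3.141, -0.0, -2.793]
force: [2.3, 0.5, -1.8]
grip_width: 0.998
grip_force: 1.6
wrist yel 162 [-183.7   32.2] -184.0 
wrist red 546 [-183.3   30.9] -181.5 
wrist ora 4397 [-115.5  -43.8] -116.6 lever slope rad 0.266
top ora 18 [-137.7  -53.3] -137.8 lever slope rad -0.064
t 6.75 tcp st -108.3 -34.4 z 63.2 yaw -160.01 F st 2.72 -0.44 -2.2 open 85.2 gf 1.559460572898388
```

```bash
python3 -m creep '[[[0,2,0],0,80],[[0,2.5,0],0,75],[[0,2.5,0],0,70],[[0,2.5,0],0,65],[[0,2.5,0],0,60],[[0,0,0],0,60],[[0,0,0],0,60]]' 30; python3 st.py 6
```

```text
time: 7.33
tcp_pos: [0.5902, -0.0465, 0.0636]
orientation: [-3.142, 0.001, -2.793]
force: [3.6, 1.3, 3.8]
grip_width: 0.7
grip_force: 2.5
wrist yel 169 [-183.3   30.6] -183.6 
wrist red 596 [-183.6   29.8] -185.5 
wrist ora 5007 [-115.5  -41.8] -117.1 lever slope rad 0.264
t 7.4333 tcp st -108.0 -22.3 z 63.6 yaw -160.02 F st 4.1 0.41 3.3 open 59.9 gf 2.473964262753725
```

```bash
python3 -m creep '[[[0,2,0],0,56],[[0,2,0],0,52],[[0,2,0],0,48],[[0,2,0],0,44],[[0,1.5,0],0,40],[[0,1,0],0,38],[[0,0,0],0,38],[[0,0,0],0,38]]'; python3 st.py 7
```

```text
time: 8.1
tcp_pos: [0.5863, -0.0369, 0.0632]
orientation: [3.142, -0.0, -2.793]
force: [3.0, -0.8, 2.9]
grip_width: 0.443
grip_force: 2.6
wrist yel 172 [-183.7   29.4] -183.7 
wrist red 621 [-183.3   28.8] -181.5 
wrist ora 3974 [-118.6  -24.1] -120.2 lever slope rad 0.104
top ora 14 [-137.  -28.] -136.0 lever slope rad -0.178
t 8.2 tcp st -108.3 -12.0 z 63.3 yaw -160.02 F st 3.22 -3.27 2.6 open 38.1 gf 2.543158057378605
```

View pics/w7.png

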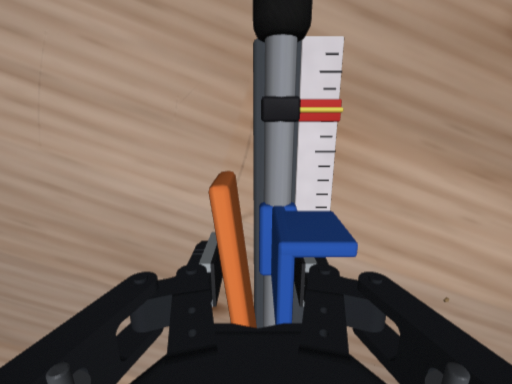

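The lever is partly shut, the pointer is in the middle of the red band (row 109), and both pads are in place. I'll finish the squeeze.

```bash
python3 -m creep '[[[0,1.5,0],0,35],[[0,1.5,0],0,32],[[0,1,0],0,29],[[0,1,0],0,26],[[0,0,0],0,23],[[0,0,0],0,20],[[0,0,0],0,15],[[0,0,0],0,10],[[0,0,0],0,10],[[0,0,0],0,10],[[0,0,0],0,10],[[0,0,0],0,10]]' 40; python3 st.py 8
```

```text
time: 9.2
tcp_pos: [0.5842, -0.0312, 0.0634]
orientation: [3.14, -0.0, -2.793]
force: [1.4, 5.1, 4.9]
grip_width: 0.241
grip_force: 40.6
wrist yel 176 [-183.8   28.7] -183.8 
wrist red 639 [-183.4   28.3] -181.6 
wrist ora 3034 [-119.4  -11.6] -121.3 lever slope rad -0.010
top ora 25 [-142.9  -12.6] -143.1 lever slope rad -0.053
t 9.3 tcp st -108.4 -5.9 z 63.4 yaw -160.02 F st 2.72 4.9 5.8 open 20.3 gf 40.63787441700697
```

View pics/w8.png

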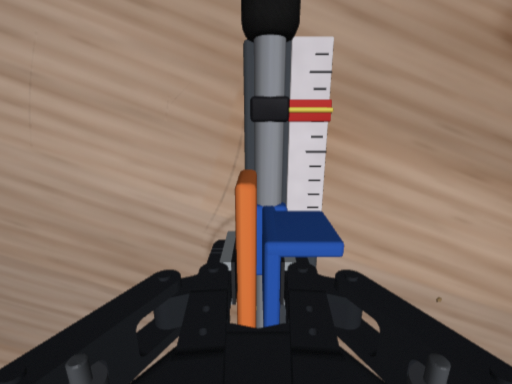

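The lever lies parallel to the fin, squeezed at 40 N, and the pointer is centred on the red band (row 110). I'll hand in the job.

```bash
python3 -m creep '[[[0,0,0],0,10],[[0,0,0],0,10],[[0,0,0],0,10],[[0,0,0],0,10],[[0,0,0],0,10],[[0,0,0],0,10]]'; python3 -c "
from bench import close_job
print(close_job())"
```

```text
time: 9.8
tcp_pos: [0.5841, -0.0312, 0.0634]
orientation: [3.14, -0.001, -2.793]
force: [0.8, 5.2, 5.6]
grip_width: 0.241
grip_force: 40.6
the job is handed in; nothing more can be done
None
```

I drew the leg out to the red band, held it there for over a second, then squeezed the cam lever shut. I handed the job in at 9.8 s with leg and lever still gripped at about 40 N and the jars and mug untouched.

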